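# Dock the rivet inspection stage on its kinematic base and pin it

### The job

Without lifting it off its base, push the rivet inspection stage forward until its three ball feet drop home into the cone, groove and flat seats and it lies level, with its tongue in the clevis. Then press the jig pin by its button all the way down through clevis and tongue, and let go so that the button springs back. Leave the funnel, magnifier, pan and awl where they are.

Things in the scene. Friction and masses are not known exactly. Their poses are not given: they have to be found in the camera images.
- base: Heavy fixed steel base plate, 250 mm (x) by 160 mm (y), 25 mm thick. Origin: centre of its underside; x points along the docking direction, towards the clevis; z up. Three seats with 45 degree sides are sunk in its flat top: a round cone in front, a V groove rear left (+y), a square flat-bottomed pocket rear right.
- stage: Loose aluminium inspection stage, 0.5 to 0.8 kg, on three steel ball feet. Origin: level with the ball bottoms; docked, it lies right above the base's origin, axes parallel, 17.1 mm up (25 mm while it slides on the base's flat top). Plate x -70 to 65, y -70 to 70, z 22 to 30 mm; a thin rim on its rear (-x) and side edges rises to z 38. Feet slide easily. Pushed too far, they ride up out of the seats.
- clevis (a point): Clevis on the base, centre of the top of its bridge (71 mm above the bench, on the pin's axis). Two posts 30 mm long in x, inner faces 54 mm apart in y, carry the bridge, 30 mm (x) by 80 mm (y), its underside 36 mm above the base's top. Open towards -x for the stage's tongue.
- stage_hole (a point): Upper mouth of the 13 mm hole in the stage's tongue, at x 97 mm in the stage's frame. The tongue is 28 mm wide, 8 mm thick and ends at x 112. Lies under the pin when docked.
- pin (a joint): Travel (m) of the vertical jig pin in the clevis bridge, at x 97, y 0 mm of the base: 0 raised, 0.034 fully down (collar on the bridge). Shaft 10 mm in diameter with a tapered tip, collar 30 mm in diameter, button on top. It stays where it is left; sliding it takes about 9 N. It cannot pass the tongue unless the tongue's hole is under it.
- pin_button (a joint): Travel (m) of the spring button on top of the pin: 0 out, 0.006 fully pressed (about 6 N). It springs back when let go. Pressed straight down, the button goes in first and then the pin slides.
- button_top (a point): Centre of the top of the pin's button (20 mm in diameter, standing 10 mm above the collar). 125 mm above the bench when raised, 85 mm with pin and button fully down; moves with both.
- foot_cone (a point): Centre of the stage's front ball (20 mm diameter), for the cone; at x 45, y 0 mm in the stage's frame.
- foot_groove (a point): Centre of the stage's rear left ball (20 mm diameter), for the groove; at x -45, y 50 mm in the stage's frame.
- foot_flat (a point): Centre of the stage's rear right ball (20 mm diameter), for the flat pocket; at x -45, y -50 mm in the stage's frame.
- seat_cone (a point): Where the centre of the front ball lies when seated in the cone (mouth 24 mm across; base frame x 45, y 0 mm), 27.1 mm above the bench.
- seat_groove (a point): Where the centre of the rear left ball lies when seated in the V groove (runs along x; mouth 44 by 24 mm; base frame x -45, y 50 mm).
- seat_flat (a point): Where the centre of the rear right ball lies when seated in the flat-bottomed pocket (mouth 40 by 40 mm; base frame x -45, y -50 mm).
- funnel: Bystander: white enamel funnel standing on its 121 mm wide mouth, 117 mm high. Origin: centre of its underside.
- magnifier: Bystander: brass magnifier, 76 mm ring upright on a round foot 84 mm across, 147 mm high. Origin: centre of its underside.
- pan: Bystander: black steel sorting pan, 170 by 120 by 28 mm. Origin: centre of its underside.
- awl: Bystander: lying wooden-handled scratch awl, 172 mm long, 28 mm thick; handle to -x. Origin: underside, where handle meets blade.
Not all that is in view belongs to the job. There is more than one size of the stage; the one meant has the size given above.

How it is judged:
By the outcome, as a careful person would: the job done as asked, in the order asked, and still so for the second after the job is handed in, with the robot touching nothing.
It also fails if it takes over 45 s, if anything falls off the work surface, if the arm or the gripper's body presses on something with over 40 N, if the wrist force passes 120 N, or if a joint passes its speed limit or range.

### The arm

A 6-joint arm with a two-finger parallel gripper is mounted at the origin on the work surface. World frame = base frame: x ahead of the robot, y to its left, z up, the work surface at z = 0. Lengths are in mm, angles in degrees, forces in N, time in s.
With the tool pointing down it reaches from about 350 to 850 mm from the base axis. Payload 8.1 kg.
Tool frame: the origin (TCP) lies at the very end of the fingers, on their centre line; the grasp point (between the pads) lies r.tcp_to_grasp behind it (r.tcp_to_grasp is the distance from the TCP to the grasp point, in mm); z points along the fingers, y is the line along which they close (so a half turn about z gives the same grasp; the last joint's range is limited). The gripper opens to 85 mm and grips with 20 to 120 N. Pads are 22 mm wide; open, the fingers measure 114 mm over their backs; the gripper's body (76 mm by 85 mm) begins 54 mm behind the grasp point. The pads swing forward as they close: fully open they stand 13 mm farther back than shut.
Start: joints at [62.487, 7.471, 85.268, -0, 87.261, -4.893], TCP at [230.754, 553.857, 231.292] pointing down, gripper open.
Joint ranges: [-169.43, 169.43], [-51.17, 129.36], [1.28, 143.12], [-76.62, 256.62], [0, 156.53], [-152.29, 152.29]. Speed limits (degrees/s): [136.94, 136.94, 159.86, 180, 180, 180].

### API

Orientations are given as [roll, pitch, yaw] about the fixed x, y, z axes, in that order (R = Rz(yaw) Ry(pitch) Rx(roll)).
In Python, from bench import r gives the robot as it stands.
- The arm moves only by the shell command python3 -m handwheel 'ROWS' [OPENING] [FORCE]. ROWS is JSON, a list of rows, each a list of 4 numbers: the shift along the tool's x, y, z in m, then the turn about the tool's z in degrees. A call has 1 to 10 rows; each row shifts and turns the commanded pose from where the row before left it, along the tool's axes as they then stand; what a row does not reach is not made up. A row lasts 1/10 s, in which the tool goes at most 50 mm and 8.59 degrees, less where a joint would pass 70% of its speed; a pose out of reach is approached as far as the arm can. A call is refused whole if a number of a shift passes 0.05 or a number of a turn 8.59, either way. A call with a gripper value outside its range is refused whole. OPENING is the finger opening in m, from 0 to 0.0854, set as the call begins (- or left out, the last holds). The fingers move at their own pace and stop on an object; FORCE is the grip in N (left out, the last holds). Time passes only in rows, so rows that do not move let the fingers close. It gives the time, the measured TCP pose, the force, the opening and the grip force at its end, in the units of the state.
- r.sense(): the state, without advancing time (a new reading comes with each control period).
- r.snapshot(name): name is "side" or "top" or "wrist"; returns the picture (480x640x3 uint8, red, green, blue); there is no depth.
- r.camera_params(name): a dict with "fx", "fy", "cx", "cy" (pixels), "D" ([k1, k2, p1, p2, k3] as OpenCV has them; the pictures are not rectified), "R" (3x3) and "t" (3): a world point X has camera coordinates R X + t; the wrist camera has in their place "mount" (4x4, takes a point from camera to tool coordinates, whose origin is the TCP and whose axes are the flange's). Camera axes: x right, y down, z forward; pixel columns grow to the right and rows downward; lengths in mm; the calibration is good to about 2 mm. A picture is of the moment at which its call begins: read the wrist's pose just before it. camera_params takes no time and is no camera call.
- r.hand_in(): hands the job in; it is judged then, once.
The state is a dict: "time": time; "joint_pos": joint angles; "qd": joint speeds; "joint_efforts": joint torques, N m; "tool_pos": TCP position; "tcp_rot": TCP orientation; "ft_force": force on the tool from outside, world axes, zero at the start; "wrist_torque": the same for the moment, N m; "finger_gap": finger opening in mm; "grip_force": force on a finger pad.
Only numpy, scipy, OpenCV 4.12 (cv2) and the standard library are available. Lean on these libraries where they do the work, as an engineer would, in place of code of your own. Each camera call takes 0.05 s, during which the arm holds its last target. There are 200 camera calls.

## Working session

There is one attempt and no reset: what is moved stays moved. The work goes in short steps, Python scripts to look and compute and a shell command to move; the robot and the scene stay as the last step left them, time stands still between calls to the robot, and variables do not carry over. Pictures are saved under pics/ and viewed, at most 12 in all, crops included, and the job is handed in when it is done.

```bash
mkdir -p pics; ls
python3 - <<'E'
from bench import r
import cv2
for n in("top","side"):
    cv2.imwrite(f"pics/{n}0.png",r.snapshot(n)[:,:,::-1])
    print(n,r.camera_params(n))
print(r.camera_params("wrist"),r.tcp_to_grasp,r.sense())
E
```

```text
pics
top {'fx': 618.1165583839024, 'fy': 618.1165583839024, 'cx': 312.37637968189443, 'cy': 234.40433784159092, 'D': array([-0.11550769,  0.        ,  0.        ,  0.        ,  0.        ]), 'R': array([[ 0.01370554, -0.99973567, -0.01845933],
       [-0.98430174, -0.01024062, -0.17619653],
       [ 0.17596092,  0.02058442, -0.98418191]]), 't': array([   9.77914505,  532.63418735, 1259.46460345])}
side {'fx': 474.28977321066657, 'fy': 474.28977321066657, 'cx': 316.0964752159526, 'cy': 239.98133040169827, 'D': array([-0.00660071,  0.        ,  0.        ,  0.        ,  0.        ]), 'R': array([[ 0.96655646, -0.25579675, -0.01834773],
       [-0.18419829, -0.64267201, -0.74366907],
       [ 0.17843656,  0.72217776, -0.6682961 ]]), 't': array([-489.55925133,  160.81690618, 1083.76066351])}
{'fx': 418.6937375489244, 'fy': 418.6937375489244, 'cx': 317.2644311847733, 'cy': 238.98440202775055, 'D': array([0.02224334, 0.        , 0.        , 0.        , 0.        ]), 'mount': array([[-4.26201198e-04, -9.54440492e-01, -2.98401015e-01,
         7.65671381e+01],
       [ 9.99998867e-01, -8.376
[... 234 characters left out ...]
0000000003 {'time': 0.1, 'joint_pos': array([ 6.24868721e+01,  7.51300680e+00,  8.53237050e+01,  1.67014710e-03,
        8.72608900e+01, -4.89314240e+00]), 'qd': array([-0.01701797, -0.04302943, -0.14082814,  0.06070683,  0.02571567,
       -0.00097118]), 'joint_efforts': array([ 1.51148568e-03, -5.70949173e+01, -5.01944375e+01, -7.24331426e-05,
        8.02364491e-03,  9.64017568e-05]), 'tool_pos': array([230.51050047, 553.41600417, 230.31974414]), 'tcp_rot': array([-1.79902896e+02, -9.98721835e-03,  1.57379925e+02]), 'ft_force': array([-0.20009243, -0.69066038,  1.11804294]), 'wrist_torque': array([ 0.00869864, -0.02999481,  0.00011291]), 'grip_force': 0.0, 'finger_gap': 84.99785730910642}
```

View pics/top0.png

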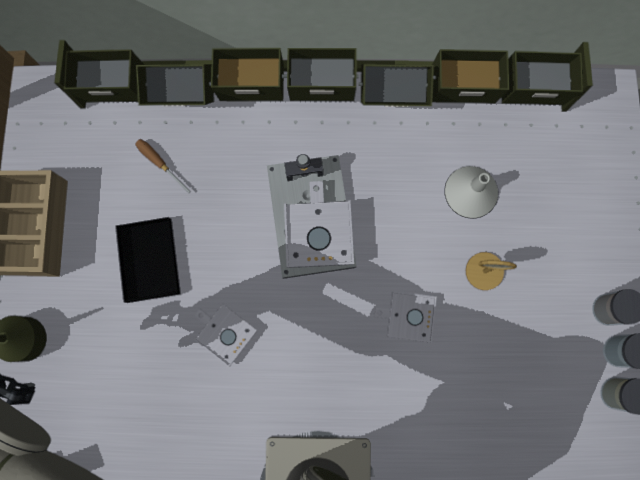

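View pics/side0.png

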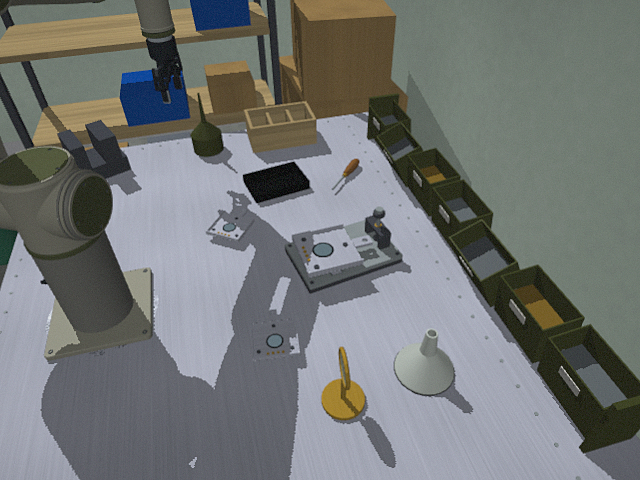

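Top view: the base with the stage is at (312,215). Candidates for the stage are (319,235) on the base, and smaller ones at (229,335) and (412,316). By size and by being on the base, I choose the one at (319,235). The pin button is at (303,160). I'll check the choice in a close crop.

```bash
cat > h.py <<'E'
import numpy as np, cv2
from bench import r
from scipy.spatial.transform import Rotation as Ro
def cam(n):
    c=r.camera_params(n)
    K=np.array([[c['fx'],0,c['cx']],[0,c['fy'],c['cy']],[0,0,1]])
    if n=='wrist':
        s=r.sense(); T=np.eye(4);T[:3,:3]=Ro.from_euler('xyz',s['tcp_rot'],degrees=True).as_matrix();T[:3,3]=s['tool_pos']
        M=np.linalg.inv(T@c['mount']); R,t=M[:3,:3],M[:3,3]
    else: R,t=c['R'],c['t']
    return K,c['D'],R,t
def ray(C,px,z):
    K,D,R,t=C
    p=cv2.undistortPoints(np.array(px,float).reshape(-1,1,2),K,D).reshape(-1,2)
    d=np.c_[p,np.ones(len(p))]@R; o=-R.T@t
    return (o+d*((z-o[2])/d[:,2])[:,None])[:,:2]
def proj(C,X):
    K,D,R,t=C
    return cv2.projectPoints(np.array(X,float).reshape(-1,3),cv2.Rodrigues(R)[0],t,K,D)[0].reshape(-1,2)
E
python3 - <<'E'
import cv2
a=cv2.imread('pics/top0.png')[148:288,255:370]
cv2.imwrite('pics/topc.png',cv2.resize(a,None,fx=4.2,fy=4.2,interpolation=cv2.INTER_CUBIC))
E
```

```text
(no output)
```

View pics/topc.png

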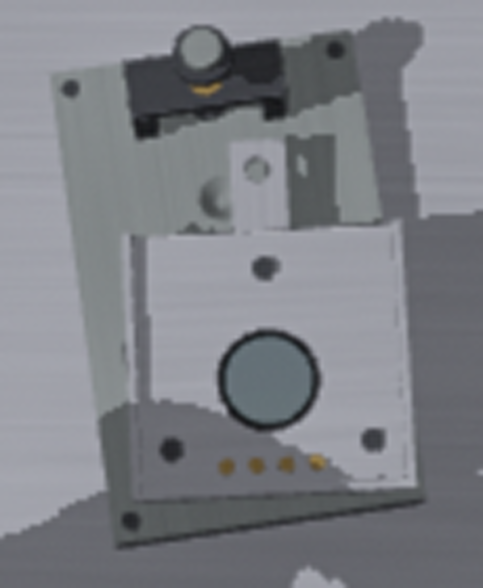

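Run:
```python
from h import *
C=cam('top')
f=lambda p:np.array(p)/4.2+[255,148]
bc=ray(C,f([(52,73),(350,30),(424,500),(117,547)]),25)
print('base corners',bc.round(1),'sides',np.linalg.norm(np.diff(bc,axis=0),axis=1))
st=ray(C,f([(264,267),(171,449),(373,439),(257,168)]),55)
print('stage pts',st.round(1))
bt=ray(C,f([(203,47)]),125)[0]; 
# base fit
def fit(L,W):
    L=np.array(L,float);a=L-L.mean(0);b=W-W.mean(0)
    th=np.arctan2((a[:,0]*b[:,1]-a[:,1]*b[:,0]).sum(),(a*b).sum());R=np.array([[np.cos(th),-np.sin(th)],[np.sin(th),np.cos(th)]])
    o=W.mean(0)-R@L.mean(0);return np.degrees(th),R,o,(L@R.T+o-W).round(1)
tb,Rb,ob,e=fit([(125,80),(125,-80),(-125,-80),(-125,80)],bc);print('base',tb,ob,e.tolist())
ts,Rs,os,e=fit([(45,0),(-45,50),(-45,-50),(97,0)],st);print('stage',ts,os,e.tolist())
print('btn',bt,'pred',ob+Rb@[97,0],'stage in base',Rb.T@(os-ob), ts-tb)
```

```text
base corners [[689.9 117.9]
 [714.6 -38.1]
 [466.8 -77.1]
 [441.1  78.2]] sides [157.97715264 250.80989799 157.43230041]
stage pts [[580.3   5.1]
 [487.2  50.3]
 [493.3 -50.2]
 [631.7   9.3]]
base 9.062720876310195 [578.09086583  20.21512252] [[-1.0, 1.0], [-0.4, -1.0], [0.4, -1.4], [1.0, 1.3]]
stage 3.597904642451539 [535.16045488   2.81868778] [[-0.2, 0.5], [-0.1, -0.4], [0.0, 0.3], [0.3, -0.4]]
btn [673.89738355  35.12072441] pred [673.87996655  35.49413373] stage in base [-45.13469876 -10.41705783] -5.464816233858656
```

Crop: the full-size stage (135 × 140 mm by its screws) is on the base, as described. Stage screws are at crop (264,267), (171,449) and (373,439), the tongue hole at (257,168) and the button at (203,47). It sits 45 mm back, 10 mm right and is turned -5.5°. Plan: side push first, then a rear push with open fingers. I'll turn the tool to the base's yaw first.

```bash
python3 -m handwheel '[[0,0,0,8.5],[0,0,0,8.5],[0,0,0,8.5],[0,0,0,8.5],[0,0,0,8.5],[0,0,0,8.5],[0,0,0,8.5],[0,0,0,8.5],[0,0,0,8.5],[0,0,0,8.5]]' 0; python3 -m handwheel '[[0,0,0,8.5],[0,0,0,8.5],[0,0,0,8.5],[0,0,0,8.5],[0,0,0,8.5],[0,0,0,8.5],[0,0,0,8.5],[0,0,0,3.8],[0,0,0,0]]'
cat >> h.py <<'E'
tb=9.06; c,s=np.cos(np.radians(tb)),np.sin(np.radians(tb))
Rb=np.array([[c,-s],[s,c]]); ob=np.array([578.1,20.2])
def B2W(p): return ob+Rb@np.array(p,float)
def shift(target,z):  # tool-axis shift in mm from now to world xy,z
    S=r.sense(); R=Ro.from_euler('xyz',S['tcp_rot'],degrees=True).as_matrix()
    return (R.T@(np.r_[target,z]-S['tool_pos'])).round(1)
E
python3 - <<'E'
from h import *
a=np.radians(3.6);Rs=np.array([[np.cos(a),-np.sin(a)],[np.sin(a),np.cos(a)]])
p=np.array([535.2,2.8])+Rs@[20,-70]; pb=Rb.T@(p-ob);print('contact base',pb)
print(shift(B2W(pb+[0,-30]),230),r.sense()['tool_pos'],r.sense()['tcp_rot'])
C=cam('top');print(ray(C,[(487,268),(412,316),(472,190)],0))
E
```

```text
time: 1.1
tool_pos: [230.6, 553.5, 230.6]
tcp_rot: [-180.0, 0.1, 72.0]
ft_force: [-0.2, -0.9, 0.5]
finger_gap: 0.1
grip_force: 0.0
time: 2.0
tool_pos: [230.6, 553.6, 230.7]
tcp_rot: [180.0, 0.0, 9.0]
ft_force: [-0.5, 0.8, -0.6]
finger_gap: -0.1
grip_force: 0.0
contact base [-31.85603333 -82.01292778]
[227.7 693.3   1.2] [230.6212547  553.57279357 230.71900236] [1.79951668e+02 3.38119182e-02 9.02520120e+00]
[[ 470.49453257 -364.65958471]
 [ 365.31779094 -199.04088546]
 [ 645.1859583  -337.24195391]]
```

```bash
python3 -m handwheel '[[0.016,0.047,0,0],[0.016,0.047,0,0],[0.016,0.047,0,0],[0.016,0.047,0,0],[0.016,0.047,0,0],[0.016,0.047,0,0],[0.016,0.047,0,0],[0.016,0.047,0,0],[0.016,0.047,0,0],[0.016,0.047,0,0]]'; python3 -m handwheel '[[0.015,0.046,0,0],[0.015,0.046,0,0],[0.015,0.046,0,0],[0.015,0.046,0.01,0],[0.008,0.038,0.03,0],[0,0,0.03,0],[0,0,0.03,0],[0,0,0,0]]'
python3 - <<'E'
from h import *
C=cam('wrist'); S=r.sense()
im=r.snapshot('wrist')[:,:,::-1].copy()
cv2.imwrite('pics/w1.png',im)
print(S['tool_pos'],S['tcp_rot'],Rb.T@(S['tool_pos'][:2]-ob))
E
```

```text
time: 3.0
tool_pos: [463.4, 113.0, 231.3]
tcp_rot: [-180.0, -0.0, 9.2]
ft_force: [1.4, -0.3, 0.9]
finger_gap: 0.1
grip_force: 0.0
time: 3.8
tool_pos: [561.4, -93.0, 125.7]
tcp_rot: [-179.8, 0.5, 9.2]
ft_force: [-1.4, 0.2, -1.3]
finger_gap: 0.2
grip_force: 0.0
[561.37828536 -93.03797062 125.69010899] [-179.77573803    0.5046449     9.15212661] [ -34.34452841 -109.19206519]
```

View pics/w1.png

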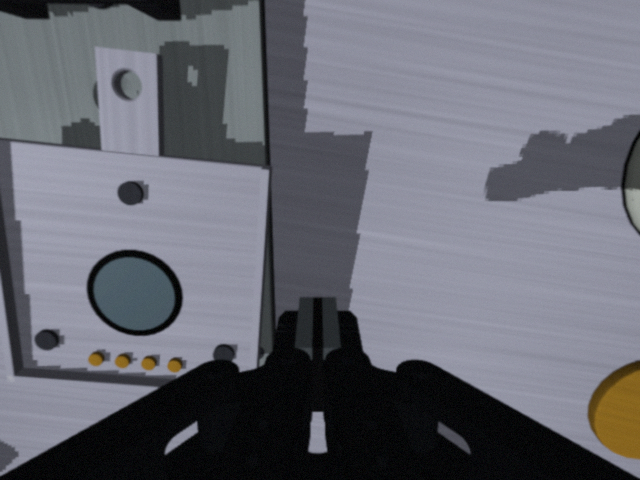

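Wrist view: stage screws at (131,193), (47,339) and (224,354), tongue hole at (126,84), closed fingertips at (318,300) to the right of the stage, nothing in the way. I'll descend, push in +base y, and measure from the screws.

```bash
cat >> h.py <<'E'
def fit(L,W):
    L=np.array(L,float);a=L-L.mean(0);b=W-W.mean(0)
    th=np.arctan2((a[:,0]*b[:,1]-a[:,1]*b[:,0]).sum(),(a*b).sum());R=np.array([[np.cos(th),-np.sin(th)],[np.sin(th),np.cos(th)]])
    o=W.mean(0)-R@L.mean(0);return np.degrees(th),o,np.abs(L@R.T+o-W).max()
SC=[(45,0),(-45,50),(-45,-50)]
def stage(name='wrist',z=55,win=22,est=None,save=None):
    """screw blobs -> stage pose in base frame; est=(x,y,yaw) in base"""
    C=cam(name); im=r.snapshot(name); g=im.max(2).astype(np.uint8)
    if save: cv2.imwrite(save,im[:,:,::-1])
    a=np.radians(est[2]);Ra=np.array([[np.cos(a),-np.sin(a)],[np.sin(a),np.cos(a)]])
    L=[];W=[];P=[]
    for q in SC:
        u,v=proj(C,np.r_[B2W(Ra@np.array(q)+est[:2]),z])[0]
        if not(10<u<630 and 10<v<470): continue
        x0,y0=max(int(u)-win,0),max(int(v)-win,0)
        m=(g[y0:y0+2*win,x0:x0+2*win]<75).astype(np.uint8)
        n,lab,st,ce=cv2.connectedComponentsWithStats(m)
        for k in range(1,n):
            w,h,A=st[k,2:5]; lo,hi=(150,1200) if name=='wrist' else (10,60)
            if lo<A<hi and .6<w/h<1.6 and A>.6*w*h: L.append(q);W.append(ray(C,[ce[k]+[x0,y0]],z)[0]);P.append((ce[k]+[x0,y0]).round(0).tolist())
    print('blobs',L,P)
    if len(L)>1:
        t,o,e=fit(L,np.array(W)); print('stage in base',(Rb.T@(o-ob)).round(1),'yaw',round(t-tb,2),'err',round(e,1))
E
python3 -c "
from h import *
stage(est=(-45,-10.4,-5.5),win=30)"
python3 -m handwheel '[[0,0,0.03,0],[0,0,0.03,0],[0,0,0.0275,0],[0,0,0,0],[0,-0.005,0,0],[0,-0.005,0,0],[0,-0.005,0,0],[0,-0.005,0,0],[0,0,0,0]]'
python3 -c "
from h import *
stage(est=(-45,-8,-5),win=30,save='pics/w2.png')"
```

```text
blobs [(45, 0), (-45, 50)] [[133.0, 194.0], [50.0, 339.0]]
stage in base [-45.8  -8.2] yaw -5.55 err 0.5
time: 4.8
tool_pos: [562.4, -73.0, 44.7]
tcp_rot: [180.0, -0.1, 9.1]
ft_force: [-0.3, 0.9, -0.6]
finger_gap: -0.3
grip_force: 0.0
blobs [(45, 0)] [[69.0, 258.0]]
```

```bash
python3 -m handwheel '[[0,0,0.005,0],[0,-0.004,0,0],[0,-0.004,0,0],[0,-0.004,0,0],[0,0,0,0]]'
python3 -c "
from h import *
print(Rb.T@(r.sense()['tool_pos'][:2]-ob))
C=cam('wrist');im=r.snapshot('wrist');cv2.imwrite('pics/w2.png',im[:,:,::-1])
m=(im.max(2)<75).astype(np.uint8)[:,:300]
n,l,st,ce=cv2.connectedComponentsWithStats(m)
for k in range(1,n):
  if 150<st[k,4]<3000: print(st[k],ce[k].round(),(Rb.T@(ray(C,[ce[k]],55)[0]-ob)).round(1))
"
```

```text
time: 5.35
tool_pos: [559.8, -61.2, 38.7]
tcp_rot: [-180.0, 0.0, 9.1]
ft_force: [0.4, 0.1, -0.4]
finger_gap: -0.1
grip_force: 0.0
[-30.84841595 -77.51811762]
[  6  71  34  47 748] [19. 93.] [48.7  7. ]
[  32  249   44   38 1248] [ 54. 268.] [-4.1  7.2]
```

View pics/w2.png

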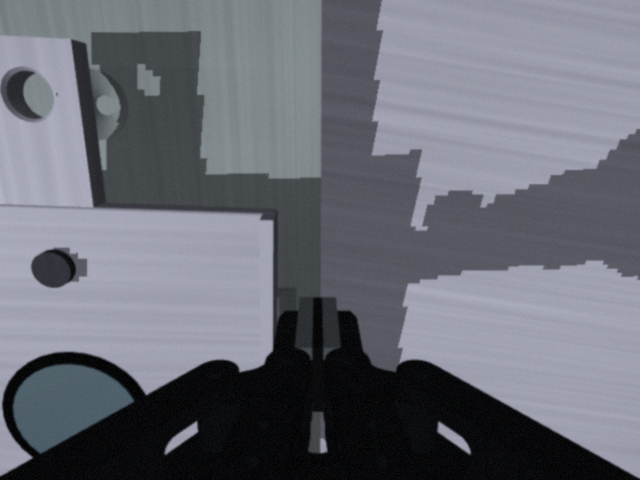

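Wrist view: front screw at (54,268), tongue hole at (28,95), and the cone mouth at about (103,105), showing right of the tongue. The stage went a few mm too far to +y. I'll compute how far.

```bash
python3 -m handwheel '[[0,0.010,0,0],[0,0.015,-0.03,0],[-0.01,0.0,-0.04,0],[-0.02,-0.02,-0.045,0],[-0.02,-0.02,-0.02,0],[0,0,0,0],[0,0,0,0]]'
python3 -c "
from h import *
print(Rb.T@(r.sense()['tool_pos'][:2]-ob))
stage(est=(-48,6,0),win=35,save='pics/w3.png')
C=cam('wrist');print(proj(C,[np.r_[B2W((45,0)),25],np.r_[B2W((97,0)),125],np.r_[B2W((125,-80)),25]]).round())
"
```

```text
time: 6.1
tool_pos: [510.1, -56.5, 171.9]
tcp_rot: [179.9, -0.1, 9.1]
ft_force: [0.1, 0.5, -0.6]
finger_gap: -0.2
grip_force: 0.0
[-79.17597315 -65.00983564]
blobs [(45, 0), (-45, 50), (-45, -50)] [[197.0, 109.0], [127.0, 251.0], [281.0, 256.0]]
stage in base [-48.8   8. ] yaw -1.94 err 0.3
[[ 213.   25.]
 [ 132. -197.]
 [ 345. -136.]]
```

View pics/w3.png

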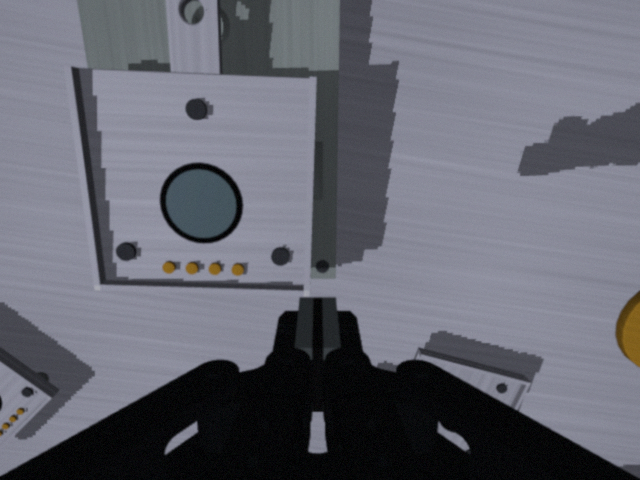

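Wrist view: screws at (197,109), (127,251) and (281,256). The stage is at base (-48.8, about 7.5), yaw -1.9°, and the cone lies under the tongue near (213,25) as predicted. Next is a rear push with open fingers, shifting diagonally to the right.

```bash
python3 -c "
from h import *
print(shift(B2W((-143,10)),30))"
```

```text
[-63.4 -75.1 140.7]
```

```bash
python3 -m handwheel '[[-0.032,-0.038,0,0],[-0.032,-0.037,0,0],[0,0,0.03,1.9],[0,0,0.03,0],[0,0,0.03,0],[0,0,0.03,0],[0,0,0.02,0],[0,0,0,0],[0,0,0,0]]' 0.085
python3 -c "
from h import *
S=r.sense();print(Rb.T@(S['tool_pos'][:2]-ob),S['tool_pos'][2],S['tcp_rot'][2]-tb)
stage(est=(-48.8,8,-1.9),win=40,save='pics/w4.png')"
```

```text
time: 7.05
tool_pos: [434.0, 7.7, 30.3]
tcp_rot: [-180.0, 0.2, 7.2]
ft_force: [0.6, 0.0, -0.8]
finger_gap: 85.0
grip_force: 0.0
[-144.31504318   10.37064584] 30.317781060390242 -1.9030687280653469
blobs [] []
```

View pics/w4.png

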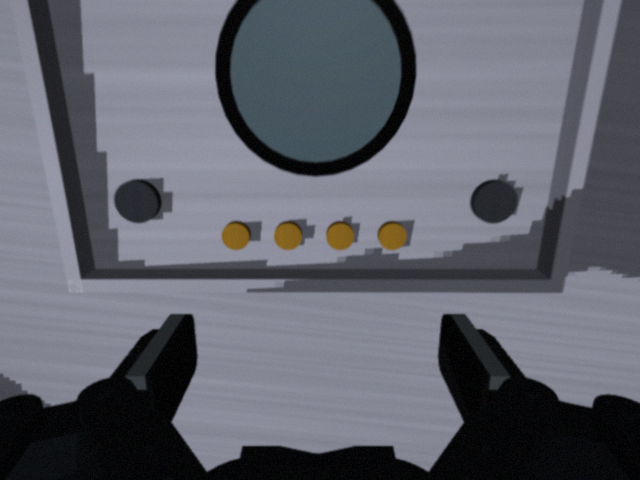

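Wrist view: rear rim at row 290 lies parallel and centred between the pads at (165,330) and (470,330). I'll push with a rightward shift and turn.

```bash
python3 -m handwheel '[[0.007,0,0,0],[0.006,0,0,0],[0.003,0.001,0,-0.25],[0.003,0.001,0,-0.25],[0.003,0.001,0,-0.25],[0.003,0.001,0,-0.25],[0.003,0.001,0,-0.25],[0.003,0.001,0,-0.25],[0.003,0.001,0,-0.25],[0,0,0,-0.15]]'
python3 - <<'E'
from h import *
S=r.sense();print(Rb.T@(S['tool_pos'][:2]-ob),S['tool_pos'][2],S['tcp_rot'][2]-tb)
C=cam('wrist');im=r.snapshot('wrist');cv2.imwrite('pics/w5.png',im[:,:,::-1])
m=(im.max(2)<75).astype(np.uint8)[:320]
n,l,st,ce=cv2.connectedComponentsWithStats(m)
W=[]
for k in range(1,n):
  if 800<st[k,4]<4000 and .6<st[k,2]/st[k,3]<1.6: W.append(ray(C,[ce[k]],55)[0]);print(st[k],(Rb.T@(W[-1]-ob)).round(1))
E
```

```text
time: 8.1
tool_pos: [470.0, 5.5, 31.3]
tcp_rot: [180.0, -0.0, 9.1]
ft_force: [-0.3, 0.3, 0.2]
finger_gap: 85.0
grip_force: 0.0
[-109.11367063    2.46882451] 31.27786387820254 0.0314509699613339
[ 121  228   45   41 1394] [-73.3  54.8]
[ 459  229   45   42 1450] [-73.7 -46.5]
```

```bash
cat > look.py <<'E'
from h import *
import sys
z=float(sys.argv[1])
S=r.sense();print('tcp base',(Rb.T@(S['tool_pos'][:2]-ob)).round(1),S['tool_pos'][2].round(1),(S['tcp_rot'][2]-tb).round(2))
C=cam('wrist');im=r.snapshot('wrist');cv2.imwrite(sys.argv[2],im[:,:,::-1])
m=(im.max(2)<75).astype(np.uint8)[:320]
n,l,st,ce=cv2.connectedComponentsWithStats(m)
W=[]
for k in range(1,n):
  if 800<st[k,4]<4000 and .6<st[k,2]/st[k,3]<1.6: W.append(Rb.T@(ray(C,[ce[k]],z)[0]-ob));print(ce[k].round(1),W[-1].round(1))
if len(W)==2:
  d=W[0]-W[1]; print('stage',(sum(W)/2+[45,0]).round(1),'yaw',np.degrees(np.arctan2(-d[0],d[1])).round(2),'sep',np.hypot(*d).round(1))
E
python3 -m handwheel '[[0.002,0.001,0,0],[0.002,0.001,0,0],[0.002,0.001,0,0],[0.002,0.001,0,0],[0,0,0,0]]'; python3 look.py 55 pics/w6.png
python3 -m handwheel '[[0.002,0,0,0],[0.002,0,0,0],[0.002,0,0,0],[0.002,0,0,0],[0.002,0,0,0],[0,0,0,0]]'; python3 look.py 50 pics/w7.png
```

```text
time: 8.65
tool_pos: [478.4, 2.8, 31.3]
tcp_rot: [180.0, -0.0, 9.1]
ft_force: [0.3, -0.6, 0.6]
finger_gap: 85.1
grip_force: 0.0
tcp base [-101.2   -1.5] 31.3 0.01
[139.3 249.4] [-65.7  51.9]
[477.5 250.5] [-66.  -49.4]
stage [-20.9   1.2] yaw -0.18 sep 101.3
time: 9.3
tool_pos: [488.1, 4.5, 31.2]
tcp_rot: [180.0, -0.0, 9.1]
ft_force: [0.1, -0.1, 0.6]
finger_gap: 85.0
grip_force: 0.0
tcp base [-91.4  -1.3] 31.2 0.03
[145.3 206.1] [-43.7  50.8]
[472.8 206.1] [-43.6 -48.2]
stage [1.3 1.3] yaw 0.02 sep 98.9
```

```bash
python3 look.py 47.1 pics/w8.png
python3 -m handwheel '[[-0.02,0,0,0],[0,0,-0.04,0],[0,0,-0.045,0],[0,0,-0.045,0],[0.02,0,-0.02,0],[0,0,0,0],[0,0,0,0]]' 0
python3 - <<'E'
from h import *
S=r.sense();print(Rb.T@(S['tool_pos'][:2]-ob),S['tool_pos'])
stage(est=(0,0,0),z=47.1,win=30,save='pics/w9.png')
cv2.imwrite('pics/side9.png',cv2.resize(r.snapshot('side')[200:300,270:430,::-1],None,fx=5,fy=5,interpolation=cv2.INTER_CUBIC))
C=cam('wrist');print(proj(C,[np.r_[B2W((97,0)),125]]),shift(B2W((97,0)),150))
E
```

```text
tcp base [-91.6  -1.3] 31.2 0.03
[145.2 205.6] [-44.4  52. ]
[473.1 205.6] [-44.3 -49.2]
stage [0.7 1.4] yaw 0.02 sep 101.2
time: 10.1
tool_pos: [487.6, 4.5, 181.0]
tcp_rot: [180.0, -0.0, 9.1]
ft_force: [0.2, -0.1, -0.9]
finger_gap: 0.0
grip_force: 0.0
[-91.8022447  -1.2758883] [487.64399428   4.48405105 180.96103371]
blobs [(-45, 50), (-45, -50)] [[237.0, 154.0], [391.0, 154.0]]
stage in base [0.6 1.3] yaw -0.04 err 0.1
[[ 315.32111294 -231.46608599]] [190.4  -0.9  28.5]
```

View pics/side9.png

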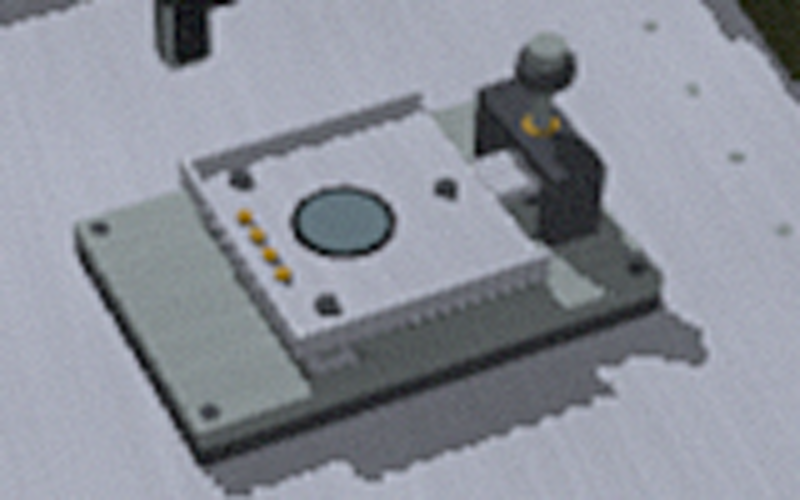

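View pics/w9.png

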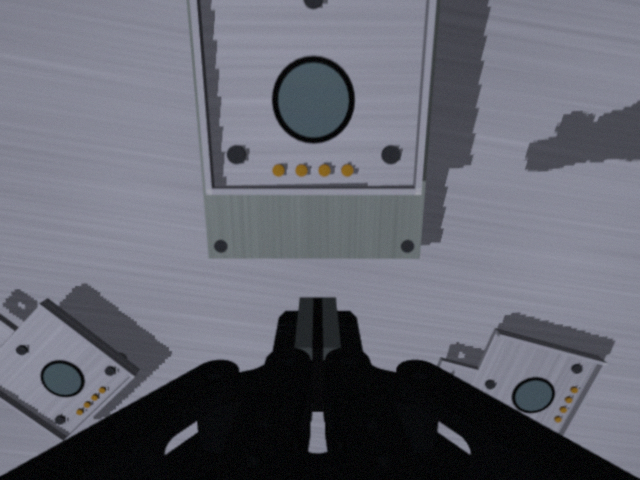

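Side crop: the stage lies level and close on the base, with the tongue inside the clevis at (510,170) and the pin still raised at (545,60). Wrist view: stage screws and base holes are both centred on column 314, so it's docked. Next, the pin.

```bash
python3 -m handwheel '[[0.048,0,0,0],[0.048,0,0,0],[0.048,0,0,0],[0.0465,-0.001,0,0],[0,0,0.02,0],[0,0,0.02,0],[0,0,0,0],[0,0,0,0]]'
python3 - <<'E'
from h import *
S=r.sense();print((Rb.T@(S['tool_pos'][:2]-ob)).round(1),S['tool_pos'])
a=np.vstack([cv2.resize(r.snapshot('wrist')[:,:,::-1][200:440,160:480],(640,480)),]);cv2.imwrite('pics/w10.png',a)
E
```

```text
time: 11.0
tool_pos: [674.0, 35.5, 139.3]
tcp_rot: [-180.0, 0.2, 9.1]
ft_force: [-0.4, 0.0, 1.8]
finger_gap: -0.1
grip_force: 0.0
[97.1 -0. ] [674.01559214  35.46788045 139.27374335]
```

View pics/w10.png

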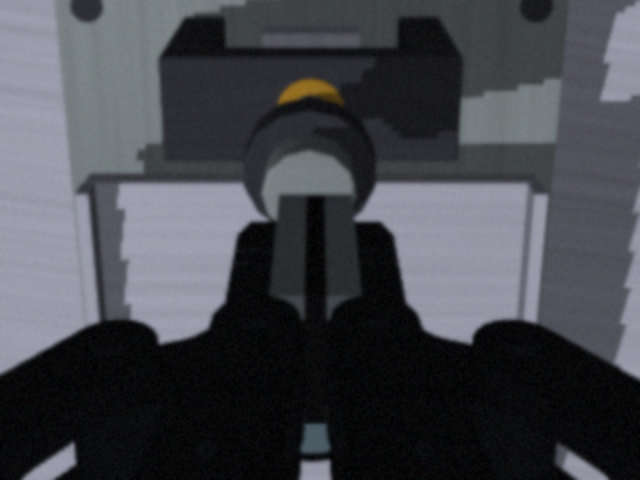

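Wrist crop: the button top's arc spans columns 263-355, centre about (309,195). The fingertips are at (316,195), roughly 1.5 mm to the right. I'll check along x by projection.

Run:
```python
from h import *
C=cam('wrist');t=r.sense()['tool_pos']
for z in(139.3,125): print(z,[((p-[160,200])*2).round() .tolist() for p in proj(C,[[t[0],t[1],z],[t[0]+10*c,t[1]+10*s,z]])])
print((Rb.T@(ray(C,[np.array([309,196])/2+[160,200]],125)[0]-ob)).round(1))
```

```text
139.3 [[315.0, 232.0], [315.0, 184.0]]
125 [[315.0, 199.0], [315.0, 154.0]]
[98.8  1.1]
```

```bash
python3 -m handwheel '[[0.001,-0.0012,0.006,0],[0,0,0.005,0],[0,0,0.005,0],[0,0,0.005,0],[0,0,0.005,0],[0,0,0.004,0],[0,0,0,0]]'; python3 -m handwheel '[[0,0,0.005,0],[0,0,0.005,0],[0,0,0.004,0],[0,0,0.004,0],[0,0,0.002,0],[0,0,0,0]]'
```

```text
time: 11.75
tool_pos: [676.6, 36.9, 111.4]
tcp_rot: [180.0, -0.0, 9.1]
ft_force: [-2.4, -0.1, 5.7]
finger_gap: 0.3
grip_force: 2.8
time: 12.35
tool_pos: [676.8, 36.9, 91.7]
tcp_rot: [180.0, -0.0, 9.1]
ft_force: [-2.6, -0.1, 5.5]
finger_gap: 0.3
grip_force: 2.9
```

```bash
python3 -m handwheel '[[0,0,0.003,0],[0,0,0.002,0],[0,0,0,0]]'; python3 -m handwheel '[[0,0,0.001,0],[0,0,0.001,0],[0,0,0,0]]';  python3 -m handwheel '[[0,0,0.001,0],[0,0,0,0]]'
```

```text
time: 12.65
tool_pos: [676.8, 36.9, 86.8]
tcp_rot: [180.0, -0.0, 9.1]
ft_force: [-2.9, 0.5, 5.8]
finger_gap: 0.4
grip_force: 2.9
time: 12.95
tool_pos: [676.8, 36.9, 85.1]
tcp_rot: [180.0, -0.1, 9.1]
ft_force: [-2.1, 0.5, 7.0]
finger_gap: -0.3
grip_force: 3.5
time: 13.15
tool_pos: [676.9, 36.9, 84.9]
tcp_rot: [180.0, -0.1, 9.1]
ft_force: [-5.5, -0.2, 12.6]
finger_gap: 0.3
grip_force: 6.2
```

```bash
python3 -m handwheel '[[0,0,0.001,0],[0,0,0.001,0],[0,0,0,0]]'; python3 -m handwheel '[[0,0,-0.003,0],[0,0,-0.01,0],[0,0,-0.03,0],[0,0,-0.04,0],[-0.04,0,-0.02,0],[-0.05,0,0,0],[-0.05,0,0,0],[-0.05,0,0,0],[0,0,0,0],[0,0,0,0]]'
python3 - <<'E'
from h import *
S=r.sense();print(S['tool_pos'],S['ft_force'])
stage(est=(0,0,0),z=47.1,win=30)
a=cv2.resize(r.snapshot('side')[200:300,270:430,::-1],None,fx=5,fy=5,interpolation=cv2.INTER_CUBIC)
cv2.imwrite('pics/side11.png',a)
C=cam('side')
for z in (125,91): print(z,((proj(C,[[674.5,36,z]])[0]-[270,200])*5).round())
E
```

```text
time: 13.45
tool_pos: [677.1, 36.9, 84.7]
tcp_rot: [180.0, -0.1, 9.1]
ft_force: [-11.6, 0.3, 22.7]
finger_gap: -0.0
grip_force: 11.4
time: 14.45
tool_pos: [487.8, 6.8, 184.2]
tcp_rot: [180.0, -0.0, 9.1]
ft_force: [0.8, 0.2, 0.4]
finger_gap: -0.1
grip_force: 0.0
[487.77688986   6.78026387 184.23344393] [0.78230904 0.22265214 0.42003535]
blobs [(-45, 50), (-45, -50)] [[241.0, 153.0], [394.0, 153.0]]
stage in base [1.5 1.2] yaw 0.01 err 0.2
125 [543.  35.]
91 [538.  90.]
```

View pics/side11.png

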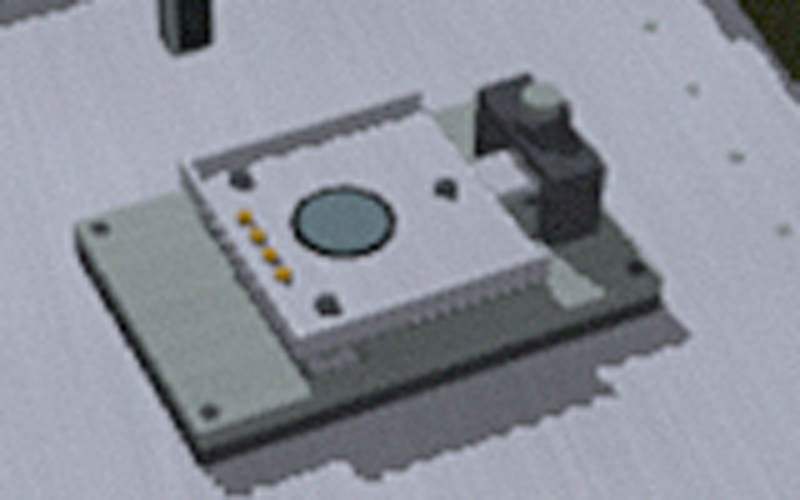

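Side crop: the collar sits on the bridge and the button is out, its top at (542,93), against (538,90) predicted for z 91. The stage hasn't moved and is still level. Handing in.

```bash
python3 -c "
from bench import r
print(r.hand_in())"
```

```text
the job is handed in; nothing more can be done
None
```

The stage is docked level with its tongue in the clevis, the pin is fully down, the button has sprung back, and the job is handed in at about 14.5 s of the 45 s allowed; no verdict came back.

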